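# Seat a keyed gear on its gearbox shaft

### The job

Pick up the loose gear with the yellow mark, slip it over the upright keyed shaft in the blue stand, and turn it until its keyway finds the brass key and it goes down fully home, flat on the shaft's shoulder. Work by feel with light pressure and never load the stand with more than 60 N: no forcing or hammering. Let go of it at the end, and leave the other parts where they lie.

Things in the scene. Friction and masses are not known exactly. Their poses are not given: they have to be found in the camera images.
- gear_center (a point): Loose steel gear lying flat, yellow mark: its centre, 25 mm above its underside. 50 mm tall: toothed rim 96 mm across, 8 mm thick, at the bottom; a step 63 mm across up to 12 mm; then a round hub 54 mm across to the top (grip here). Through bore 26 mm across with one through keyway, 7.5 mm wide, 19 mm deep from the axis, on the gear's own -x side, at the yellow mark. z up. 0.65 to 0.9 kg.
- seat (a point): Fixed blue stand, plate 130 x 120 x 14 mm, holding the upright shaft: point on the shaft's axis at the top of its shoulder (44 mm across), 45 mm above the table, where the gear's underside must finally sit. Axes are the stand's, z up, -x roughly towards the robot. All contact on stand and shaft together (push, side load and wedging) must never exceed 60 N; 5 to 10 N of push is ample.
- key_top (a point): Point on the shaft's axis, 22 mm above the shoulder, level with the flat top of the brass key. The key is 6 mm wide, runs from the shoulder to here and reaches 17 mm from the axis. It points anywhere within 0.85 rad either side of the stand's -x; this angle is not in the measured poses (axes here are the stand's). A gear not lined up stops on the key, 22 mm short of home. The shaft is clamped.
- shaft_top (a point): Top of the steel shaft, on its axis, 48 mm above the shoulder. The shaft is 24 mm across (1 mm clear of the bore all round) and plain above the key; the top 6 mm taper to 17 mm across.
- carrier: Bystander, to be left alone: planet carrier, a stepped steel gear stack without a bore, 94 mm across at its toothed foot, 52 mm tall; origin at the centre of its underside.
- pinion: Bystander, to be left alone: small splined steel pinion standing upright, 35 mm across, 40 mm tall; origin at the centre of its underside.
- bearing: Bystander, to be left alone: steel bearing ring lying flat, 52 mm across, 15 mm tall; origin at the centre of its underside.
- bushing: Bystander, to be left alone: brass bushing standing on its collar, 28 mm across, 34 mm tall; origin at the centre of its underside.
- torch: Bystander, to be left alone: black pocket torch lying down, 135 mm long, 19 mm thick; origin at the centre of its underside.
- screwdriver: Bystander, to be left alone: screwdriver lying down; origin at the centre of its underside.
- wrench: Bystander, to be left alone: open-end wrench lying down; origin at the centre of its underside.
Mind the look-alikes: they are no part of the job. Of the things that look like the part that bears seat, the larger one is meant.

How it is judged:
On the way:
1. the gear is on the shaft, its bore around the shaft's plain top part and its underside still 8 to 44 mm above the shoulder, for at least 0.2 s (horizontal distance between gear_center and seat below 0.005 m and z of gear_center in the frame of seat between 0.033 and 0.069 m and angle between gear_center's own z axis and vertical below 0.15 rad), for 0.2 s.
At the end, for the whole second after the job is handed in: The gear sits on the shaft, keyway over the key, its underside within 2.5 mm of the shoulder, within 4 mm of the shaft's axis and level within 0.06 rad, released and at rest (horizontal distance between gear_center and seat below 0.004 m and z of gear_center in the frame of seat between 0.022 and 0.0275 m and angle between gear_center's own z axis and vertical below 0.06 rad and contact force between gear and the fingers below 0.1 N and linear speed of gear below 0.02 m/s); the robot touches nothing.
It fails at once if more than 60 N acts on the stand or its shaft (contact force between stand and anything else above 60 N).
It fails at once if another part on the bench is moved by more than 25 mm (distance of any of carrier, pinion, bearing, bushing, torch, screwdriver, wrench from where it was at the start of the episode above 0.025 m).
It also fails if it takes over 67 s, if anything falls off the work surface, if the arm or the gripper's body presses on something with over 40 N, if the wrist force passes 120 N, or if a joint passes its speed limit or range.

### The arm

A 7-joint arm with a two-finger parallel gripper is mounted at the origin on the work surface. World frame = base frame: x ahead of the robot, y to its left, z up, the work surface at z = 0. Lengths are in m, angles in rad, forces in N, time in s.
With the tool pointing down it reaches from about 0.4 to 0.85 m from the base axis. Payload 4.5 kg.
Tool frame: the origin (TCP) lies at the very end of the fingers, on their centre line; the grasp point (between the pads) lies 19 mm behind it (r.pinch_z is the distance from the TCP to the grasp point, in m); z points along the fingers, y is the line along which they close (so a half turn about z gives the same grasp; the last joint's range is limited). The gripper opens to 88 mm and grips with 3 to 60 N. Pads are 18 mm wide; open, the fingers measure 123 mm over their backs; the gripper's body (75 mm by 187 mm) begins 45 mm behind the grasp point.
Start: joints at [-1.278, 0.689, -0.195, 1.565, 0.157, 0.902, -0.215], TCP at [0.16, 0.604, 0.212] pointing down, gripper open.
Joint ranges: [-3.01, 3.01], [-0.46, 2.08], [-1.47, 1.51], [0.13, 2.56], [-1, 4.14], [0.04, 2.09], [-2.66, 2.66]. Speed limits (rad/s): [2.57, 2.57, 3.14, 3.14, 3.14, 3.14, 3.14].

### API

Orientations are given as a unit quaternion [x, y, z, w].
In Python, from plant import r, cams gives the robot as it stands.
- The arm moves only by the shell command python3 -m pendant 'ROWS' [FORCE]. ROWS is JSON, a list of rows, each a list of 3 entries, a list of its own where there are three numbers: the closure, from -1 (fully open) to 1 (shut), then the shift along the tool's x, y, z in mm, then the turn, a rotation vector about the tool's x, y, z in degrees. A call has 1 to 8 rows; each row shifts and turns the commanded pose from where the row before left it, along the tool's axes as they then stand; what a row does not reach is not made up. A row lasts 1/8 s, in which the tool goes at most 62.5 mm and 10.7 degrees, less where a joint would pass 70% of its speed; a pose out of reach is approached as far as the arm can. A call with a gripper value outside its range is refused whole. The fingers move at their own pace and stop on an object; FORCE is the grip in N (left out, the last holds). Time passes only in rows, so rows that do not move let the fingers close. It gives the time, the measured TCP pose, the force, the opening and the grip force at its end, in the units of the state.
- r.get_state(): the state, without advancing time (a new reading comes with each control period).
- cams.snapshot(name): name is "side" or "top"; returns a dict with "img" (420x560x3 uint8, red, green, blue), "camera_matrix" (3x3 intrinsics, pixels), "camera_from_world" (4x4, takes a point from world to camera coordinates). Camera axes: x right, y up, looking along -z (the intrinsics and any distortion apply to the point x, -y, -z); pixel columns grow to the right and rows downward; lengths in m; the calibration is good to about 2 mm. A picture is of the moment at which its call begins. There is no depth.
- r.finish_job(): hands the job in; it is judged then, once.
The state is a dict: "clock": time; "q": joint angles; "qd": joint speeds; "joint_torque": joint torques, N m; "tool_pos": TCP position; "eef_rot": TCP orientation; "contact_force": force on the tool from outside, world axes, zero at the start; "moment": the same for the moment, N m; "opening": opening from 0.0 (shut) to 1.0 (fully open); "finger_force": force on a finger pad.
Only numpy, scipy, OpenCV 4.12 (cv2) and the standard library are available. Lean on these libraries where they do the work, as an engineer would, in place of code of your own. Each camera call takes 0.05 s, during which the arm holds its last target. There are 200 camera calls.

## Working session

There is one attempt and no reset: what is moved stays moved. The work goes in short steps, Python scripts to look and compute and a shell command to move; the robot and the scene stay as the last step left them, time stands still between calls to the robot, and variables do not carry over. Pictures are saved under pics/ and viewed, at most 10 in all, crops included, and the job is handed in when it is done.

```bash
ls; mkdir -p pics
python3 - <<'E'
from plant import r,cams
import cv2
print(r.get_state())
for n in("top","side"):
    s=cams.snapshot(n); cv2.imwrite(f"pics/{n}0.png",s["img"][:,:,::-1]); print(n,s["camera_matrix"],s["camera_from_world"],[k for k in s])
E
```

```text
pics
{'clock': 0.0, 'q': array([-1.27819704,  0.68997305, -0.19453332,  1.56635351,  0.15728044,
        0.90249836, -0.21509679]), 'qd': array([-0.00070807, -0.00101966,  0.00022243, -0.00126325, -0.00080797,
       -0.00162669,  0.00183944]), 'joint_torque': array([ 5.37148699e-04, -5.27564764e+01, -1.26654413e+00, -1.53436464e+01,
       -5.25180821e-02,  6.24381937e-03,  1.58766684e-04]), 'tool_pos': array([0.15980996, 0.60350994, 0.21081486]), 'eef_rot': array([ 1.28993371e-01,  9.91645028e-01, -9.18473571e-04, -6.50303918e-05]), 'contact_force': array([0.75850063, 0.56867734, 0.11978813]), 'moment': array([ 0.00314676, -0.03561098, -0.04382286]), 'finger_force': 0.0, 'opening': 1.0018672826205255}
top [[501.8492351    0.         286.70253085]
 [  0.         501.8492351  207.75770523]
 [  0.           0.           1.        ]] [[-1.58790981e-02 -9.99870323e-01 -2.68167794e-03 -7.98812700e-02]
 [ 9.86519105e-01 -1.61038382e-02  1.62851837e-01 -5.64789393e-01]
 [-1.62873904e-01 -5.95862216e-05  9.86646891e-01 -1.56712719e+00]
 [ 0.00000000e+00  0.00000000e+00  0.00000000e+00  1.00000000e+00]] ['img', 'camera_matrix', 'camera_from_world']
side [[538.78753103   0.         277.42960468]
 [  0.         538.78753103 203.11608442]
 [  0.           0.           1.        ]] [[-0.99475535 -0.10118111 -0.01497271  0.5445696 ]
 [ 0.05467031 -0.64969003  0.75823085 -0.14294257]
 [-0.08644626  0.75343563  0.65181424 -1.34230355]
 [ 0.          0.          0.          1.        ]] ['img', 'camera_matrix', 'camera_from_world']
```

View pics/top0.png

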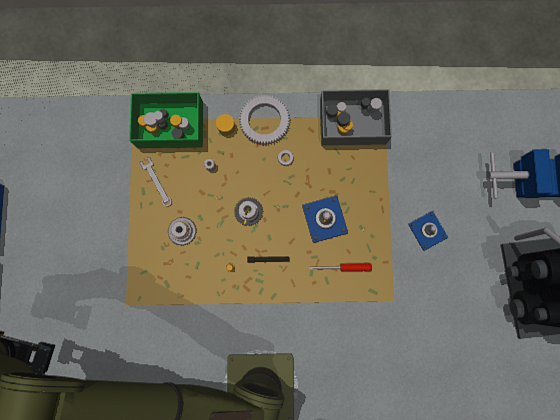

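View pics/side0.png

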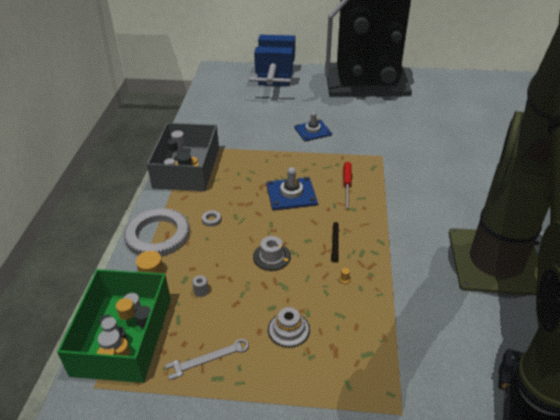

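Gear candidates in the top view: (248,211), dark with a bore and a yellow mark, against the carrier at (181,231), which has no bore, and the large ring at (265,120). I choose (248,211). Stand candidates: (325,218), larger, and (428,230), smaller. I choose (325,218). In the side view they are at (272,250) and (291,188).

```bash
cat > h.py <<'E'
import numpy as np,cv2
def ray(s,u,v):
    K=s["camera_matrix"];T=s["camera_from_world"]
    d=np.array([(u-K[0,2])/K[0,0],-(v-K[1,2])/K[1,1],-1.]);R=T[:3,:3]
    return -R.T@T[:3,3],R.T@d
def onz(s,u,v,z):
    c,d=ray(s,u,v);return (c+d*(z-c[2])/d[2])[:2]
def px(s,p):
    T=s["camera_from_world"];c=T[:3,:3]@np.array(p)+T[:3,3];K=s["camera_matrix"]
    return K[0,2]+K[0,0]*c[0]/-c[2],K[1,2]-K[1,1]*c[1]/-c[2]
def tri(s1,p1,s2,p2):
    A=np.zeros((3,3));b=np.zeros(3)
    for s,p in((s1,p1),(s2,p2)):
        c,d=ray(s,*p);d/=np.linalg.norm(d);M=np.eye(3)-np.outer(d,d);A+=M;b+=M@c
    return np.linalg.solve(A,b)
def blob(mask,near,rad=60):
    n,l,st,ce=cv2.connectedComponentsWithStats(mask.astype(np.uint8))
    i=[k for k in range(1,n) if np.hypot(*(ce[k]-near))<rad]
    k=max(i,key=lambda k:st[k,4]);return ce[k],st[k,4],(l==k)
E
python3 - <<'E'
from h import *
from plant import cams
t=cams.snapshot("top");s=cams.snapshot("side")
def crop(im,u,v,h=32,sc=9): return cv2.resize(im[v-h:v+h,u-h:u+h],None,fx=6,fy=6,interpolation=cv2.INTER_CUBIC)
a=np.hstack([crop(t["img"],248,211),crop(t["img"],325,218)]);b=np.hstack([crop(s["img"],272,250),crop(s["img"],291,188)])
cv2.imwrite("pics/c.png",cv2.resize(np.vstack([a,b])[:,:,::-1],(600,600)))
for n,c,(p,q) in(("top",t,((248,211),(325,218))),("side",s,((272,250),(291,188)))):
    im=c["img"].astype(int);R,G,B=im[...,0],im[...,1],im[...,2]
    m=(B>R+40)&(B>G+25);cc,ar,l=blob(m,q)
    cn=cv2.findContours(l.astype(np.uint8),0,2)[0];cn=max(cn,key=cv2.contourArea)
    ap=cv2.approxPolyDP(cv2.convexHull(cn),6,True)[:,0]
    print(n,"blue",cc,ar,[(tuple(x),onz(c,*x,.014).round(4)) for x in ap])
    hs=cv2.cvtColor(c["img"],cv2.COLOR_RGB2HSV).astype(int)
    w=(hs[...,1]<70);print("grey gear",blob(w,p,25)[:2],"grey shaft",blob(w,q,20)[:2])
    ye=(hs[...,0]>18)&(hs[...,0]<34)&(hs[...,1]>150)&(hs[...,2]>130)
    try: print("yellow",blob(ye,p,22)[:2])
    except ValueError: print("no y")
E
```

```text
top blue [324.5936255  218.61752988] 1004 [((np.int32(336), np.int32(196)), array([ 0.6053, -0.2518])), ((np.int32(347), np.int32(232)), array([ 0.4856, -0.2838])), ((np.int32(313), np.int32(241)), array([ 0.4581, -0.1725])), ((np.int32(303), np.int32(205)), array([ 0.577 , -0.1426]))]
grey gear (array([248.35971223, 210.98021583]), np.int32(556)) grey shaft (array([325.27987421, 217.9245283 ]), np.int32(318))
yellow (array([244.5, 222. ]), np.int32(6))
side blue [290.93682796 194.57392473] 744 [((np.int32(309), np.int32(179)), array([ 0.4818, -0.272 ])), ((np.int32(315), np.int32(203)), array([ 0.4591, -0.1655])), ((np.int32(272), np.int32(206)), array([ 0.5769, -0.1429])), ((np.int32(268), np.int32(182)), array([ 0.6001, -0.248 ]))]
grey gear (array([270.96741573, 253.50561798]), np.int32(890)) grey shaft (array([291.48148148, 184.68191721]), np.int32(459))
yellow (array([285.44444444, 259.11111111]), np.int32(9))
```

View pics/c.png

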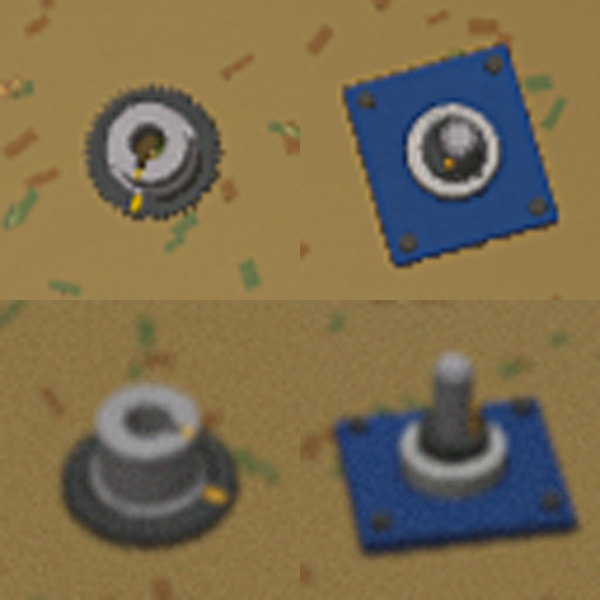

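The crop confirms the choice: gear with a bore and yellow marks at about (244.5,222) top and (285,259) side. The stand has its brass key visible at about (324.6,220.6) top and (296.3,182.7) side, and its shaft tip at (327,214.5) top and (291.6,169) side.

Run:
```python
from h import *
from plant import cams
t=cams.snapshot("top");s=cams.snapshot("side")
# stand from plate centre (both views)
for n,c,q,p in(("top",t,(325,218),(248,211)),("side",s,(291,190),(272,250))):
    im=c["img"].astype(int);R,G,B=im[...,0],im[...,1],im[...,2]
    l=blob((B>R+40)&(B>G+25),q)[2]
    cn=max(cv2.findContours(l.astype(np.uint8),0,2)[0],key=cv2.contourArea)
    h=cv2.convexHull(cn)[:,0]
    P=np.array([onz(c,*x,.014) for x in h],np.float32);print(n,"rect",cv2.minAreaRect(P*1000))
    hs=cv2.cvtColor(c["img"],cv2.COLOR_RGB2HSV).astype(int)
    g=blob(hs[...,1]<70,p,25)[2]
    bright=g&(hs[...,2]>135);cc,ar,lb=blob(bright,p,25);
    cn=max(cv2.findContours(lb.astype(np.uint8),0,2)[0],key=cv2.contourArea)
    e=cv2.fitEllipse(cv2.convexHull(cn));print("gear top ell",e,onz(c,*e[0],.05))
    cn=max(cv2.findContours(g.astype(np.uint8),0,2)[0],key=cv2.contourArea);e=cv2.fitEllipse(cv2.convexHull(cn));print(" rim",e,onz(c,*e[0],.008))
    lb=blob((hs[...,1]<50)&(hs[...,2]>150),q,20);cn=max(cv2.findContours(lb[2].astype(np.uint8),0,2)[0],key=cv2.contourArea);e=cv2.fitEllipse(cv2.convexHull(cn));print("shoulder",lb[1],e,onz(c,*e[0],.045))
    ye=(R>G+45)&(G>B+10)&(hs[...,1]>90);v,u=np.nonzero(ye)
    k=(abs(u-q[0])<10)&(abs(v-q[1])<14)
    print(" brass",[(a,b,*im[b,a]) for a,b in zip(u[k],v[k])])
K=tri(t,(324.6,220.6),s,(296.3,182.7));print("key",K,"tip",tri(t,(327.1,214.5),s,(291.6,168.8)),onz(t,327.1,214.5,.093),onz(s,291.6,168.8,.093),"ymark",onz(t,244.5,222,.008),onz(s,285.4,259.1,.008),"geartop",onz(t,248,209.5,.05),onz(s,271.6,244,.05))
print("key on z.067",onz(t,324.6,220.6,.065),onz(s,296.3,182.7,.06))
```

```text
top rect ((531.963134765625, -212.42999267578125), (128.44664001464844, 117.4173812866211), 14.88247013092041)
gear top ell ((247.01280212402344, 209.26109313964844), (16.151365280151367, 18.588809967041016), 48.396053314208984) [0.55999349 0.03834877]
 rim ((248.18125915527344, 211.21905517578125), (27.446029663085938, 28.100303649902344), 51.7570686340332) [0.56026598 0.03789498]
shoulder 105 ((324.9950256347656, 217.45553588867188), (18.236501693725586, 18.72873878479004), 127.63992309570312) [ 0.53011223 -0.21122257]
 brass [(np.int64(324), np.int64(220), np.int64(191), np.int64(138), np.int64(41))]
side rect ((529.4533081054688, -207.47076416015625), (125.34583282470703, 118.86809539794922), 14.987214088439941)
gear top ell ((270.8572998046875, 242.8733673095703), (14.79967975616455, 21.376056671142578), 87.48265075683594) [0.55928951 0.03652025]
 rim ((271.5120849609375, 253.2178955078125), (33.6955680847168, 36.070594787597656), 82.2344970703125) [0.55917331 0.03129446]
shoulder 39 ((291.19384765625, 186.42576599121094), (12.727015495300293, 20.13679313659668), 89.45687103271484) [ 0.52792166 -0.19485404]
 brass []
key [ 0.51710272 -0.20930389  0.04811781] tip [ 0.53045838 -0.21431842  0.09225938] [ 0.53238302 -0.21435432] [ 0.52835797 -0.21286735] ymark [0.52469053 0.05008124] [0.5223749  0.04850021] geartop [0.55916589 0.03518599] [0.55703249 0.04026079]
key on z.067 [ 0.51720741 -0.20815548] [ 0.51366848 -0.19388598]
```

```bash
python3 -m pendant '[[-1,[-33,-28,0],[0,0,0]],[-1,[-33,-28,0],[0,0,0]],[-1,[-33,-28,0],[0,0,0]],[-1,[-33,-28,0],[0,0,0]],[-1,[-33,-28,0],[0,0,0]],[-1,[-33,-28,0],[0,0,0]],[-1,[-33,-28,0],[0,0,0]],[-1,[-33,-28,0],[0,0,0]]]' 30
python3 -m pendant '[[-1,[-33,-28,0],[0,0,0]],[-1,[-33,-28,0],[0,0,0]],[-1,[-33,-28,0],[0,0,0]],[-1,[-33,-28,0],[0,0,0]],[-1,[-33,-28,0],[0,0,0]],[-1,[-33,-28,0],[0,0,0]],[-1,[-33,-28,0],[0,0,0]],[-1,[-33,-28,0],[0,0,0]]]'
python3 -m pendant '[[-1,[0,0,20],[0,0,0]],[-1,[0,0,30],[0,0,0]],[-1,[0,0,30],[0,0,0]],[-1,[0,0,10],[0,0,0]],[-1,[0,0,0],[0,0,0]]]'
```

```text
clock: 1.3
tool_pos: [0.3587, 0.319, 0.2118]
eef_rot: [0.129, 0.992, 0.0, 0.0]
contact_force: [0.3, -0.2, -0.2]
opening: 0.999
finger_force: 0.0
clock: 2.3
tool_pos: [0.5565, 0.0348, 0.2117]
eef_rot: [0.129, 0.992, 0.0, 0.0]
contact_force: [0.4, 1.6, 0.0]
opening: 1.002
finger_force: 0.0
clock: 2.92
tool_pos: [0.5556, 0.0361, 0.1215]
eef_rot: [0.129, 0.992, -0.0, -0.0]
contact_force: [0.0, 1.1, -0.6]
opening: 0.998
finger_force: 0.0
```

```bash
python3 -m pendant '[[-1,[-4,2,15],[0,0,0]],[-1,[0,0,20],[0,0,0]],[-1,[0,0,15],[0,0,0]],[-1,[0,0,0],[0,0,0]]]'
python3 - <<'E'
from h import *
from plant import cams
t=cams.snapshot("top");s=cams.snapshot("side")
f=lambda i,u,v:cv2.resize(i["img"][v-50:v+50,u-50:u+50],(400,400),interpolation=cv2.INTER_CUBIC)
cv2.imwrite("pics/d.png",np.hstack([f(t,248,211),f(s,272,235)])[:,:,::-1])
print(px(s,(.5598,.0373,.05)))
E
```

```text
clock: 3.42
tool_pos: [0.5595, 0.0369, 0.0707]
eef_rot: [0.129, 0.992, -0.0, -0.001]
contact_force: [-0.5, -0.1, 0.0]
opening: 1.002
finger_force: 0.0
(np.float64(270.61693866948315), np.float64(243.08352765293125))
```

View pics/d.png

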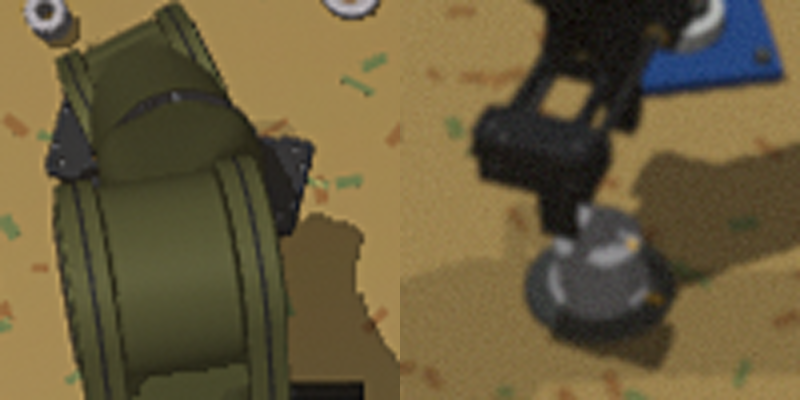

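The side half shows the near finger just outside the hub at about (263,244), which is where an open finger should be. The hub is centred under the gripper, so I descend and grip.

```bash
python3 -m pendant '[[-1,[0,0,20],[0,0,0]],[-1,[0,0,20],[0,0,0]],[-1,[0,0,13],[0,0,0]],[-1,[0,0,0],[0,0,0]],[1,[0,0,0],[0,0,0]],[1,[0,0,0],[0,0,0]],[1,[0,0,0],[0,0,0]],[1,[0,0,0],[0,0,0]]]' 30
python3 -m pendant '[[1,[0,0,0],[0,0,0]],[1,[0,0,0],[0,0,0]],[1,[0,0,0],[0,0,0]],[1,[0,0,0],[0,0,0]]]' 35
```

```text
clock: 4.53
tool_pos: [0.5599, 0.0359, 0.0189]
eef_rot: [0.129, 0.992, -0.001, -0.0]
contact_force: [-0.3, -2.7, 2.6]
opening: 0.601
finger_force: 30.0
clock: 5.03
tool_pos: [0.5599, 0.0359, 0.0189]
eef_rot: [0.129, 0.992, -0.001, -0.0]
contact_force: [-1.7, -2.7, 5.1]
opening: 0.6
finger_force: 35.0
```

```bash
python3 -m pendant '[[1,[0,0,-10],[0,0,0]],[1,[0,0,-25],[0,0,0]],[1,[0,0,-30],[0,0,0]],[1,[0,0,-30],[0,0,0]],[1,[0,0,-25],[0,0,0]],[1,[0,0,-15],[0,0,0]],[1,[0,0,0],[0,0,0]]]'
python3 -m pendant '[[1,[-4,-25,0],[0,0,0]],[1,[-5,-37,0],[0,0,0]],[1,[-6,-40,0],[0,0,0]],[1,[-6,-40,0],[0,0,0]],[1,[-5,-40,0],[0,0,0]],[1,[-5,-37,0],[0,0,0]],[1,[-4,-28,0],[0,0,0]],[1,[0,0,0],[0,0,0]]]'
python3 - <<'E'
from h import *
from plant import cams
t=cams.snapshot("top");s=cams.snapshot("side")
f=lambda i,u,v:cv2.resize(i["img"][v-50:v+50,u-50:u+50],(400,400),interpolation=cv2.INTER_CUBIC)
cv2.imwrite("pics/e.png",np.hstack([f(t,325,211),f(s,292,170)])[:,:,::-1])
print(px(s,(.531,-.212,.093)),px(s,(.531,-.212,.135)))
E
```

```text
clock: 5.9
tool_pos: [0.5604, 0.0374, 0.154]
eef_rot: [0.129, 0.992, 0.0, 0.001]
contact_force: [0.6, 0.2, -7.7]
opening: 0.596
finger_force: 35.0
clock: 6.9
tool_pos: [0.5286, -0.2145, 0.1518]
eef_rot: [0.132, 0.991, -0.001, -0.002]
contact_force: [-1.0, 0.7, -7.9]
opening: 0.594
finger_force: 35.0
(np.float64(290.62019058055773), np.float64(168.9420021553306)) (np.float64(290.63545797781205), np.float64(156.54860184508263))
```

View pics/e.png

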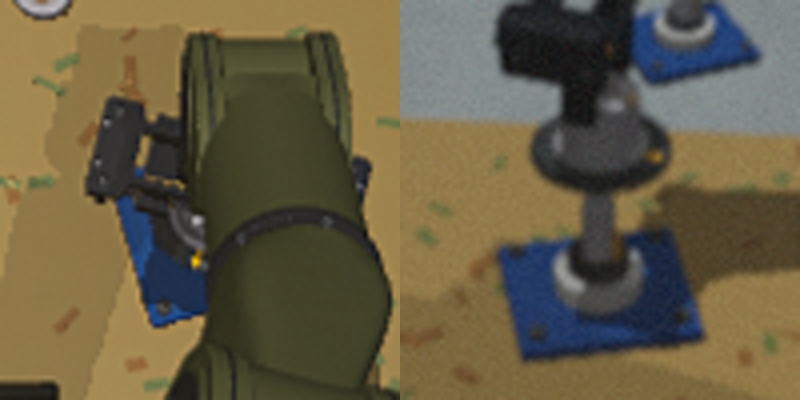

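The gear hangs above the shaft. In the side half the rim centre is at u≈292 and the shaft at u≈291.5, with the yellow mark (306,159) on the same side as the brass key (296,182). I shift about 3 mm and lower the gear by feel.

```bash
python3 -m pendant '[[1,[-2,3,5],[0,0,0]],[1,[0,0,12],[0,0,0]],[1,[0,0,10],[0,0,0]],[1,[0,0,6],[0,0,0]],[1,[0,0,0],[0,0,0]],[1,[0,0,0],[0,0,0]]]'
python3 -m pendant '[[1,[0,0,2],[0,0,0]],[1,[0,0,2],[0,0,0]],[1,[0,0,2],[0,0,0]],[1,[0,0,0],[0,0,0]]]'
```

```text
clock: 7.75
tool_pos: [0.5337, -0.2085, 0.1208]
eef_rot: [0.129, 0.992, -0.0, 0.0]
contact_force: [0.3, -0.3, -8.0]
opening: 0.597
finger_force: 35.0
clock: 8.25
tool_pos: [0.5332, -0.2084, 0.1144]
eef_rot: [0.129, 0.992, 0.0, -0.0]
contact_force: [0.0, 0.4, -7.0]
opening: 0.596
finger_force: 35.0
```

```bash
python3 -m pendant '[[1,[1,-4,0],[0,0,0]],[1,[0,0,0],[0,0,0]],[1,[0,0,0],[0,0,0]],[1,[0,0,0],[0,0,0]]]'
python3 -m pendant '[[1,[0,0,1.5],[0,0,0]],[1,[0,0,1.5],[0,0,0]],[1,[0,0,0],[0,0,0]]]'
python3 -m pendant '[[1,[0,0,1],[0,0,0]],[1,[0,0,1],[0,0,0]],[1,[0,0,0],[0,0,0]]]'
```

```text
clock: 8.75
tool_pos: [0.5315, -0.2119, 0.1146]
eef_rot: [0.129, 0.992, 0.0, 0.0]
contact_force: [0.3, -0.9, -7.3]
opening: 0.593
finger_force: 35.0
clock: 9.12
tool_pos: [0.5313, -0.2119, 0.1114]
eef_rot: [0.129, 0.992, 0.0, -0.0]
contact_force: [-0.8, 0.3, -7.7]
opening: 0.597
finger_force: 35.0
clock: 9.5
tool_pos: [0.5314, -0.2123, 0.1096]
eef_rot: [0.129, 0.992, -0.0, 0.0]
contact_force: [-0.7, -0.0, -7.1]
opening: 0.597
finger_force: 35.0
```

```bash
for i in 1; do python3 -m pendant '[[1,[0,0,1],[0,0,0]],[1,[0,0,1],[0,0,0]],[1,[0,0,0],[0,0,0]]]'; done
python3 -m pendant '[[1,[0,0,1],[0,0,0]],[1,[0,0,1],[0,0,0]],[1,[0,0,0],[0,0,0]]]'
```

```text
clock: 9.88
tool_pos: [0.5314, -0.213, 0.1078]
eef_rot: [0.129, 0.992, -0.001, 0.0]
contact_force: [-0.6, -3.5, -3.3]
opening: 0.596
finger_force: 35.0
clock: 10.25
tool_pos: [0.532, -0.2134, 0.1067]
eef_rot: [0.129, 0.992, -0.001, 0.001]
contact_force: [-1.7, -4.9, 5.0]
opening: 0.602
finger_force: 35.0
```

```bash
python3 -m pendant '[[1,[0,-1,-1],[0,0,0]],[1,[0,-1,0],[0,0,0]],[1,[0,0,0],[0,0,0]],[1,[0,0,0],[0,0,0]]]'
python3 -m pendant '[[1,[0,0,1],[0,0,0]],[1,[0,0,1],[0,0,0]],[1,[0,0,0],[0,0,0]]]'
```

```text
clock: 10.75
tool_pos: [0.5314, -0.2135, 0.1068]
eef_rot: [0.129, 0.992, 0.0, 0.0]
contact_force: [-0.5, -1.6, 1.4]
opening: 0.592
finger_force: 35.0
clock: 11.12
tool_pos: [0.5326, -0.214, 0.1062]
eef_rot: [0.129, 0.992, -0.0, 0.002]
contact_force: [-1.4, -1.5, 12.1]
opening: 0.591
finger_force: 35.0
```

```bash
python3 - <<'E'
from h import *
from plant import cams,r
S=r.get_state();print(S["contact_force"],S["moment"],S["tool_pos"])
t=cams.snapshot("top");s=cams.snapshot("side")
f=lambda i,u,v:cv2.resize(i["img"][v-35:v+35,u-35:u+35],(400,400),interpolation=cv2.INTER_CUBIC)
cv2.imwrite("pics/g.png",np.hstack([f(t,325,215),f(s,292,175)])[:,:,::-1])
for p in((.531,-.212,.0867),(.531,-.212,.0947)):print(px(t,p),px(s,p))
E
python3 -m pendant '[[1,[0,0,-2],[0,0,0]],[1,[0,0,0],[0,0,0]],[1,[0,0,0],[0,0,0]]]'
```

```text
[-1.40878481 -1.50966331 12.10926837] [-0.64076272  0.40752294  0.02174456] [ 0.53263058 -0.21399291  0.1061906 ]
(np.float64(326.20470556346294), np.float64(215.25139274663613)) (np.float64(290.61794881318224), np.float64(170.76177012387072))
(np.float64(326.39765385581103), np.float64(214.87023593317417)) (np.float64(290.6207976243418), np.float64(168.44923076170187))
clock: 11.6
tool_pos: [0.5312, -0.2137, 0.1066]
eef_rot: [0.129, 0.992, 0.0, 0.0]
contact_force: [-0.7, -1.7, 2.9]
opening: 0.596
finger_force: 35.0
```

View pics/g.png

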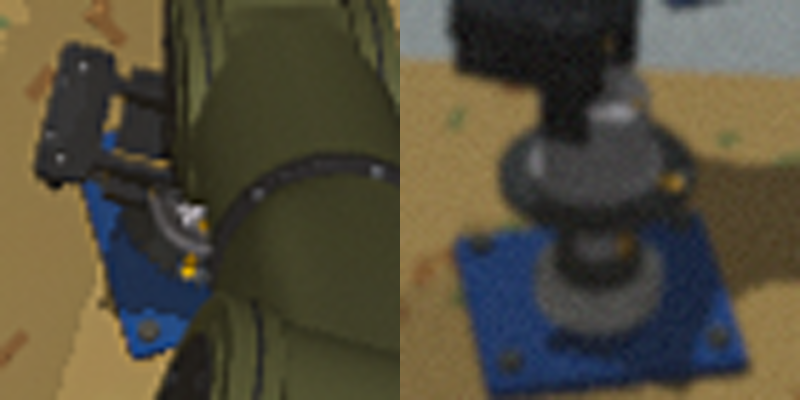

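The side half shows the gear low on the shaft tip, rim centre about u=291, hung up on the taper. Force and moment both say the shaft is further toward −x, −y, so I step that way.

```bash
python3 -m pendant '[[1,[0,0,-1],[0,0,0]],[1,[0.6,-2,0],[0,0,0]],[1,[0,0,0],[0,0,0]],[1,[0,0,0],[0,0,0]]]'
python3 -c "
from plant import r
S=r.get_state();print(S['contact_force'],S['moment'],S['tool_pos'])"
python3 -m pendant '[[1,[0,0,1],[0,0,0]],[1,[0,0,1],[0,0,0]],[1,[0,0,0],[0,0,0]]]'
python3 -c "
from plant import r
S=r.get_state();print(S['contact_force'],S['moment'],S['tool_pos'])"
```

```text
clock: 12.1
tool_pos: [0.5292, -0.2153, 0.1069]
eef_rot: [0.129, 0.992, 0.0, -0.001]
contact_force: [1.0, -1.0, -6.7]
opening: 0.592
finger_force: 35.0
[ 0.96013662 -0.98247469 -6.71005832] [ 0.02412483 -0.07458898 -0.00077192] [ 0.52917014 -0.21527639  0.10690033]
clock: 12.48
tool_pos: [0.5296, -0.2157, 0.1054]
eef_rot: [0.129, 0.992, 0.0, -0.0]
contact_force: [0.1, 0.2, -7.3]
opening: 0.593
finger_force: 35.0
[ 0.05829805  0.17207208 -7.28878618] [-0.05252455 -0.03785821  0.03066754] [ 0.52958617 -0.21566478  0.10539611]
```

Free now. I go on down in small steps; the key stop is expected near TCP z≈0.086.

```bash
python3 -m pendant '[[1,[0,0,1.5],[0,0,0]],[1,[0,0,1.5],[0,0,0]],[1,[0,0,0],[0,0,0]]]'
python3 -m pendant '[[1,[0,0,1.5],[0,0,0]],[1,[0,0,1.5],[0,0,0]],[1,[0,0,0],[0,0,0]]]'
python3 -c "
from plant import r
S=r.get_state();print(S['contact_force'],S['moment'],S['tool_pos'])"
```

```text
clock: 12.85
tool_pos: [0.5297, -0.2157, 0.1024]
eef_rot: [0.129, 0.992, 0.0, -0.0]
contact_force: [-0.7, 0.0, -7.6]
opening: 0.597
finger_force: 35.0
clock: 13.22
tool_pos: [0.5297, -0.2157, 0.0994]
eef_rot: [0.129, 0.992, 0.0, -0.0]
contact_force: [0.9, 0.0, -7.1]
opening: 0.593
finger_force: 35.0
[ 0.94589729  0.01560345 -7.1430542 ] [-0.03945958 -0.01588226 -0.00820646] [ 0.52970708 -0.21572008  0.09941723]
```

```bash
python3 -m pendant '[[1,[0,0,1.5],[0,0,0]],[1,[0,0,1.5],[0,0,0]],[1,[0,0,1.5],[0,0,0]],[1,[0,0,1.5],[0,0,0]],[1,[0,0,0],[0,0,0]]]'
python3 -m pendant '[[1,[0,0,1],[0,0,0]],[1,[0,0,1],[0,0,0]],[1,[0,0,1],[0,0,0]],[1,[0,0,0],[0,0,0]]]'
python3 -m pendant '[[1,[0,0,1],[0,0,0]],[1,[0,0,1],[0,0,0]],[1,[0,0,1],[0,0,0]],[1,[0,0,0],[0,0,0]]]'
```

```text
clock: 13.85
tool_pos: [0.5298, -0.2157, 0.0934]
eef_rot: [0.129, 0.992, 0.0, -0.0]
contact_force: [-0.5, 0.4, -7.5]
opening: 0.598
finger_force: 35.0
clock: 14.35
tool_pos: [0.5298, -0.2157, 0.0905]
eef_rot: [0.129, 0.992, 0.0, -0.0]
contact_force: [-0.0, -0.2, -6.4]
opening: 0.599
finger_force: 35.0
clock: 14.85
tool_pos: [0.5298, -0.2157, 0.0875]
eef_rot: [0.129, 0.992, 0.0, -0.0]
contact_force: [-0.5, -0.1, -8.1]
opening: 0.601
finger_force: 35.0
```

```bash
python3 -m pendant '[[1,[0,0,1],[0,0,0]],[1,[0,0,1],[0,0,0]],[1,[0,0,0],[0,0,0]]]'
python3 -m pendant '[[1,[0,0,1],[0,0,0]],[1,[0,0,0],[0,0,0]]]'
python3 -c "
from plant import r
S=r.get_state();print(S['contact_force'],S['moment'],S['tool_pos'])"
```

```text
clock: 15.22
tool_pos: [0.5299, -0.2157, 0.0856]
eef_rot: [0.129, 0.992, 0.0, 0.0]
contact_force: [0.6, -0.0, -6.9]
opening: 0.597
finger_force: 35.0
clock: 15.48
tool_pos: [0.5299, -0.2155, 0.0845]
eef_rot: [0.129, 0.992, 0.0, -0.0]
contact_force: [-0.5, 1.1, -6.5]
opening: 0.597
finger_force: 35.0
[-0.47729473  1.05248127 -6.5109321 ] [ 0.15354753 -0.07007678 -0.01104791] [ 0.5298633  -0.21547043  0.08451048]
```

```bash
python3 -m pendant '[[1,[0,0,1],[0,0,0]],[1,[0,0,0],[0,0,0]]]'
python3 -c "
from plant import r
S=r.get_state();print(S['contact_force'],S['moment'],S['tool_pos'])"
```

```text
clock: 15.72
tool_pos: [0.5299, -0.2155, 0.0835]
eef_rot: [0.129, 0.992, 0.0, -0.0]
contact_force: [1.0, 0.9, -7.0]
opening: 0.597
finger_force: 35.0
[ 1.02441952  0.86949045 -6.98214857] [ 0.27975942 -0.07343032 -0.02187398] [ 0.52986953 -0.21545904  0.08349174]
```

```bash
python3 -m pendant '[[1,[0,0.5,0],[0,0,0]],[1,[0,0,1],[0,0,0]],[1,[0,0,0],[0,0,0]]]'
python3 -c "
from plant import r
S=r.get_state();print(S['contact_force'],S['moment'],S['tool_pos'])"
python3 -m pendant '[[1,[0,0,1],[0,0,0]],[1,[0,0,0],[0,0,0]]]'
python3 -c "
from plant import r
S=r.get_state();print(S['contact_force'],S['moment'],S['tool_pos'])"
```

```text
clock: 16.1
tool_pos: [0.5299, -0.2153, 0.0825]
eef_rot: [0.129, 0.992, -0.0, -0.0]
contact_force: [0.1, 0.3, -8.1]
opening: 0.593
finger_force: 35.0
[ 0.137874    0.26945277 -8.06577911] [ 0.08846348 -0.02250374  0.034227  ] [ 0.529872   -0.21533422  0.08248946]
clock: 16.35
tool_pos: [0.5299, -0.2153, 0.0815]
eef_rot: [0.129, 0.992, 0.0, -0.0]
contact_force: [-0.7, 0.5, -7.5]
opening: 0.596
finger_force: 35.0
[-0.73462605  0.49346543 -7.51302042] [ 0.08324158 -0.0457135   0.00064104] [ 0.52985596 -0.215298    0.08146942]
```

```bash
python3 -m pendant '[[1,[0,0.2,1],[0,0,0]],[1,[0,0,1],[0,0,0]],[1,[0,0,0],[0,0,0]]]'
python3 -m pendant '[[1,[0,0,1],[0,0,0]],[1,[0,0,1],[0,0,0]],[1,[0,0,0],[0,0,0]]]'
python3 -c "
from plant import r
S=r.get_state();print(S['contact_force'],S['moment'],S['tool_pos'])"
```

```text
clock: 16.73
tool_pos: [0.5299, -0.2152, 0.0795]
eef_rot: [0.129, 0.992, -0.0, -0.0]
contact_force: [-0.6, -0.4, -7.3]
opening: 0.596
finger_force: 35.0
clock: 17.1
tool_pos: [0.53, -0.2151, 0.0775]
eef_rot: [0.129, 0.992, 0.0, -0.0]
contact_force: [-0.2, -0.7, -7.1]
opening: 0.597
finger_force: 35.0
[-0.15310228 -0.68132898 -7.06044548] [-0.01151811 -0.05790379  0.02662918] [ 0.52999139 -0.21505983  0.07749293]
```

The gear is about 8 mm below the key top with no resistance, so the keyway is over the key. I continue down to the shoulder at about z=0.064.

```bash
python3 -m pendant '[[1,[0,0,1],[0,0,0]],[1,[0,0,1],[0,0,0]],[1,[0,0,1],[0,0,0]],[1,[0,0,1],[0,0,0]],[1,[0,0,0],[0,0,0]]]'
python3 -m pendant '[[1,[0,0,1],[0,0,0]],[1,[0,0,1],[0,0,0]],[1,[0,0,1],[0,0,0]],[1,[0,0,0],[0,0,0]]]'
python3 -m pendant '[[1,[0,0,1],[0,0,0]],[1,[0,0,1],[0,0,0]],[1,[0,0,1],[0,0,0]],[1,[0,0,0],[0,0,0]]]'
```

```text
clock: 17.73
tool_pos: [0.53, -0.2151, 0.0735]
eef_rot: [0.129, 0.992, 0.0, -0.0]
contact_force: [-0.3, -0.7, -7.1]
opening: 0.598
finger_force: 35.0
clock: 18.23
tool_pos: [0.53, -0.2151, 0.0705]
eef_rot: [0.129, 0.992, 0.0, -0.0]
contact_force: [0.1, -0.9, -7.0]
opening: 0.598
finger_force: 35.0
clock: 18.73
tool_pos: [0.53, -0.2151, 0.0675]
eef_rot: [0.129, 0.992, 0.0, -0.0]
contact_force: [-0.1, 0.8, -6.4]
opening: 0.599
finger_force: 35.0
```

```bash
python3 -m pendant '[[1,[0,0,1],[0,0,0]],[1,[0,0,1],[0,0,0]],[1,[0,0,0],[0,0,0]]]'
python3 -m pendant '[[1,[0,0,0.7],[0,0,0]],[1,[0,0,0],[0,0,0]]]'
python3 -m pendant '[[1,[0,0,0.7],[0,0,0]],[1,[0,0,0],[0,0,0]]]'
```

```text
clock: 19.1
tool_pos: [0.53, -0.2151, 0.0655]
eef_rot: [0.129, 0.992, 0.0, -0.0]
contact_force: [0.1, -0.2, -7.4]
opening: 0.596
finger_force: 35.0
clock: 19.35
tool_pos: [0.53, -0.2151, 0.0648]
eef_rot: [0.129, 0.992, 0.0, -0.0]
contact_force: [-0.8, 0.5, -7.4]
opening: 0.599
finger_force: 35.0
clock: 19.6
tool_pos: [0.53, -0.215, 0.0641]
eef_rot: [0.129, 0.992, 0.0, -0.0]
contact_force: [0.2, 0.3, -6.5]
opening: 0.593
finger_force: 35.0
```

```bash
python3 -m pendant '[[1,[0,0,0.7],[0,0,0]],[1,[0,0,0],[0,0,0]]]'
python3 -m pendant '[[1,[0,0,0.7],[0,0,0]],[1,[0,0,0],[0,0,0]]]'
```

```text
clock: 19.85
tool_pos: [0.5299, -0.215, 0.064]
eef_rot: [0.129, 0.992, -0.0, 0.0]
contact_force: [-1.3, 1.7, 0.1]
opening: 0.598
finger_force: 35.0
clock: 20.1
tool_pos: [0.5299, -0.215, 0.0639]
eef_rot: [0.129, 0.992, -0.0, 0.0]
contact_force: [-3.3, 1.2, 6.8]
opening: 0.596
finger_force: 35.0
```

Firm stop at z=0.064, exactly the shoulder height. I ease off, release and withdraw.

```bash
python3 -m pendant '[[1,[0,0,-1.2],[0,0,0]],[1,[0,0,0],[0,0,0]],[-1,[0,0,0],[0,0,0]],[-1,[0,0,0],[0,0,0]],[-1,[0,0,0],[0,0,0]],[-1,[0,0,0],[0,0,0]],[-1,[0,0,0],[0,0,0]],[-1,[0,0,0],[0,0,0]]]'
python3 -m pendant '[[-1,[0,0,-5],[0,0,0]],[-1,[0,0,-20],[0,0,0]],[-1,[0,0,-30],[0,0,0]],[-1,[0,0,-40],[0,0,0]],[-1,[0,0,-40],[0,0,0]],[-1,[0,0,-20],[0,0,0]],[-1,[0,0,0],[0,0,0]]]'
python3 -m pendant '[[-1,[-5,30,0],[0,0,0]],[-1,[-5,40,0],[0,0,0]],[-1,[-5,40,0],[0,0,0]],[-1,[-5,40,0],[0,0,0]],[-1,[-5,40,0],[0,0,0]],[-1,[0,20,0],[0,0,0]],[-1,[0,0,0],[0,0,0]],[-1,[0,0,0],[0,0,0]]]'
python3 - <<'E'
from h import *
from plant import cams
t=cams.snapshot("top");s=cams.snapshot("side")
f=lambda i,u,v:cv2.resize(i["img"][v-35:v+35,u-35:u+35],(400,400),interpolation=cv2.INTER_CUBIC)
cv2.imwrite("pics/z.png",np.hstack([f(t,325,215),f(s,292,180)])[:,:,::-1])
E
```

```text
clock: 21.1
tool_pos: [0.53, -0.215, 0.064]
eef_rot: [0.129, 0.992, 0.0, 0.0]
contact_force: [-0.1, -0.7, -0.0]
opening: 1.001
finger_force: 0.0
clock: 21.98
tool_pos: [0.531, -0.2154, 0.2207]
eef_rot: [0.129, 0.992, -0.0, 0.002]
contact_force: [0.2, 0.5, -0.4]
opening: 1.004
finger_force: 0.0
clock: 22.98
tool_pos: [0.6071, -0.0211, 0.2185]
eef_rot: [0.13, 0.991, -0.001, -0.001]
contact_force: [-0.4, -1.4, -1.0]
opening: 0.997
finger_force: 0.0
```

View pics/z.png

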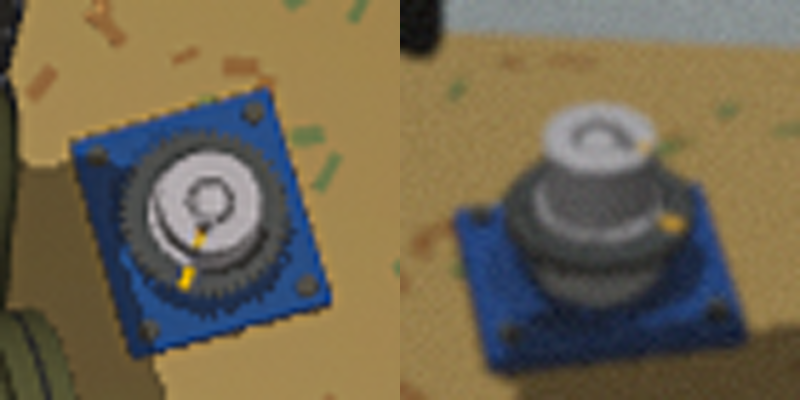

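The gear sits flat on the shoulder, with the shaft tip level with the hub top at about (325,215) in the top view, and the gripper is well clear.

```bash
python3 -c "
from plant import r
print(r.finish_job())"
```

```text
the job is handed in; nothing more can be done
None
```

The gear is fully home on the keyed shaft: it met a firm stop at shoulder height, looks flat in the last picture, is released with the gripper clear, and the job is handed in at about 23 s (no verdict was returned).

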